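Turn the recipe stand to its next page

TASK

Turn the recipe stand to its next page with your fingertips only, pinching and lifting nothing. Push the brass page holder of the right-hand page fully aside, turn the stiff right-hand page by its tab over the rings so that it lies flat on the left, then push the left-hand holder round until it lies well across the turned page. Do it gently: the stand stays where it is, nothing is squeezed or forced, and the things standing round it are left alone.

Things in the scene. Friction and masses are not known exactly. Their poses are not given: they have to be found in the camera images.
- recipe_stand: Open recipe stand, loose, about 1.5 kg, flat on the worktop. Origin: on its underside below the spine; x along the ring spine away from the reader, y to their left. Wood base x -115 to 105, y -112 to 112 mm, top z = 20; on it two fixed page blocks, x -68 to 98, y 6 to 105 each side, top z = 36 mm; bare ledge at x -115 to -68. Short fixed tabs of lower pages: right x = 70, left x = -42, z = 29.
- spine (a point): On the hinge axis of the turning page (the stand's x axis at y = 0, z = 38.5 mm), at the stand's x = 4 mm, level with the tab; axes those of the stand. Three steel rings of 15 mm radius stand round this axis.
- page (a joint): Turning page, a stiff board 4 mm thick: 0 = flat on the right block (top z = 40.5 mm; start), pi/2 upright, pi = flat on the left. x -68 to 98 mm, 7 to 120 mm from the hinge axis; base edge at 112. 0.09 kg, damped: let go before pi/2 it sinks back, past pi/2 it sinks on to the left in under 2 s. A holder lying over it blocks it.
- page_tab (a point): Middle of the outer edge of the turning page's grey tab: 46 mm along the spine (x -19 to 27 mm of the stand), 4 mm thick, its outer edge 144 mm from the hinge axis, 24 mm past the board and 32 mm past the wooden base. Free below it: underside 36.5 mm above the worktop, room for a slanting fingertip from the side. Axes turn with the page.
- holder_right (a joint): Right page holder, a brass arm 66 mm long, 12 wide, z 43 to 47 mm, swivelling on its post. 0 (stop) = parked along the ledge pointing outwards (-y of the stand); pi/2 = pointing away from the reader (+x), across the page; stop 1.75. Stays where left; about 0.5 N on its knob turns it. Clear of the page below 0.33. Starts across the page.
- holder_left (a joint): Left page holder, mirror image: 0 (stop) = parked along the ledge pointing outwards (+y of the stand); pi/2 = pointing away from the reader (+x), across the left page; stop 1.75. Starts parked or nearly so.
- post_right (a point): Swivel axis (vertical) of the right holder, x = -94, y = -60 mm of the stand, at z = 43 mm, on the ledge.
- post_left (a point): Swivel axis (vertical) of the left holder, x = -94, y = +60 mm of the stand, at z = 43 mm, on the ledge.
- knob_right (a point): Middle of the upright brass thumb knob on the right holder's arm, 50 mm from its post; 13 mm across, from the arm up to z = 70 mm; the point is at z = 59 mm.
- knob_left (a point): The same on the left holder.
- salt_shaker: Bystander: glass salt shaker with grey top, 44 mm across, 90 mm tall, upright behind the stand to the left. Origin under its centre.
- ramekin: Bystander: navy ribbed ramekin, 90 mm across, 42 mm tall, to the right of the stand, nearer the robot. Origin under its centre.
- mug: Bystander: plain white mug, 86 mm across with a handle, 101 mm tall, behind the stand. Origin under its middle.

How it is judged (in metres and radians):
On the way, in this order (a step that is already met when the one before it is completed fails the run):
1. the right holder is swung aside, clear of the page, which still lies on the right (value of joint holder_right below 0.3 rad and value of joint page below 0.1 rad), for 0.2 s.
2. the page lies flat on the left (value of joint page above 3.082 rad), for 0.2 s.
3. the left holder lies across the turned page (value of joint page above 3.082 rad and value of joint holder_left above 1 rad), for 0.2 s.
At the end, for the whole second after the job is handed in: The page lies flat on the left (within 0.06 rad), the left holder lies across it (joint above 1.0 rad), the right holder is aside (below 0.3 rad), and page and stand are at rest (all of step 3 and value of joint holder_right below 0.3 rad and velocity of joint page below 0.05 rad/s and linear speed of recipe_stand below 0.01 m/s); the robot touches nothing.
It fails at once if the stand is lifted, tipped or carried off (raised 10 mm, tilted 0.08 rad or shifted 40 mm) (height (world z) of recipe_stand above 0.01 m or angle between recipe_stand's own z axis and vertical above 0.08 rad or distance of recipe_stand from where it was at the start of the episode above 0.04 m).
It fails at once if the page, a holder or the stand is pinched or forced (finger force above 20 N) (contact force between the fingers and recipe_stand above 20 N).
It fails at once if a thing standing round the stand is shifted 25 mm or tipped (distance of any of salt_shaker, ramekin, mug from where it was at the start of the episode above 0.025 m or angle between any of salt_shaker, ramekin, mug's own z axis and vertical above 0.3 rad).
It also fails if it takes over 61 s, if anything falls off the work surface, if the arm or the gripper's body presses on something with over 40 N, if the wrist force passes 120 N, or if a joint passes its speed limit or range.

ROBOT

A 7-joint arm with a two-finger parallel gripper is mounted at the origin on a cart in front of the work surface, level with it; the furniture and walls round the work are solid. World frame = base frame: x ahead of the robot, y to its left, z up, the work surface at z = 0. Lengths are in mm, angles in rad, forces in N, time in s.
With the tool pointing down it reaches from about 400 to 900 mm from the base axis. Payload 5.5 kg.
Tool frame: the origin (TCP) lies at the very end of the fingers, on their centre line; the grasp point (between the pads) lies grip_point_offset behind it (grip_point_offset is the distance from the TCP to the grasp point, in mm); z points along the fingers, y is the line along which they close (so a half turn about z gives the same grasp; the last joint's range is limited). The gripper opens to 85 mm and grips with 20 to 120 N. Pads are 22 mm wide; open, the fingers measure 114 mm over their backs; the gripper's body (76 mm by 85 mm) begins 54 mm behind the grasp point. The pads swing forward as they close: fully open they stand 13 mm farther back than shut.
Start: joints at [-0.99, 0.501, -0.427, 1.55, 0.221, 1.138, -0.21], TCP at [203.073, 617.464, 231.31] pointing down, gripper open.
Joint ranges: [-2.88, 2.88], [-0.31, 2.03], [-1.54, 1.56], [0.2, 2.42], [-1.41, 4.55], [0.19, 2.02], [-2.57, 2.57]. Speed limits (rad/s): [2.57, 2.57, 3.14, 3.14, 3.14, 3.14, 3.14].

INTERFACE

Orientations are given as a unit quaternion [x, y, z, w].
In Python, from bench import * gives the robot as it stands.
- The arm moves only by the tool apply_moves, never from a script. Its arguments are lists of equal length, an entry for each row: "delta_pos": the shift along the tool's x, y, z in cm, a list of three; "turn": the turn about the tool's z in rad; "gripper": the opening, from 0 (shut) to 1 (fully open). A call has 1 to 20 rows; each row is the pose to reach, as a shift and turn from the pose commanded when the call began, along the tool's axes at that moment; what a row does not reach only later rows make up. A row lasts 1/8 s, in which the tool goes at most 62.5 mm and 10.7 degrees, less where a joint would pass 70% of its speed; a pose out of reach is approached as far as the arm can. A call with a gripper value outside its range is refused whole. The fingers move at their own pace and stop on an object; the grip force is fixed at half the most. Time passes only in rows, so rows that repeat a pose let the fingers close. It gives the time, the measured TCP pose, the force, the opening and the grip force at its end, in the units of the state.
- get_obs(): the state, without advancing time (a new reading comes with each control period).
- snapshot(name): name is "side" or "top"; returns a dict with "color" (420x560x3 uint8, red, green, blue), "depth" (420x560 float32, mm along the optical axis (not along the pixel's ray), 0 where there is no reading), "camera_matrix" (3x3 intrinsics, pixels), "dist" ([k1, k2, p1, p2, k3] as OpenCV has them; the pictures are not rectified), "R" (3x3) and "t" (3): a world point X has camera coordinates R X + t. Camera axes: x right, y down, z forward; pixel columns grow to the right and rows downward; lengths in mm; the calibration is good to about 2 mm. A picture is of the moment at which its call begins.
- job_done(): hands the job in; it is judged then, once.
The state is a dict: "t": time; "joint_positions": joint angles; "dq": joint speeds; "effort": joint torques, N m; "tcp_pos": TCP position; "orientation": TCP orientation; "force": force on the tool from outside, world axes, zero at the start; "ft_torque": the same for the moment, N m; "gripper_width": opening from 0.0 (shut) to 1.0 (fully open); "grip_force": force on a finger pad.
Only numpy, scipy, OpenCV 4.12 (cv2) and the standard library are available. Lean on these libraries where they do the work, as an engineer would, in place of code of your own. Each camera call takes 0.05 s, during which the arm holds its last target. There are 200 camera calls.

## Working session

There is one attempt and no reset: what is moved stays moved. The work goes in short steps, Python scripts to look and compute and a tool call to move; the robot and the scene stay as the last step left them, time stands still between calls to the robot, and variables do not carry over. Pictures are saved under pics/ and viewed, at most 10 in all, crops included, and the job is handed in when it is done.

Besides the shell and the picture viewer there is one more tool, called after "Request:" by a JSON object that holds its "api" and its "payload", one argument or row to a line. apply_moves: Moves the arm, as the interface text tells. Its arguments: {"type":"object","properties":{"delta_pos":{"type":"array"},"turn":{"type":"array"},"gripper":{"type":"array"}},"required":["delta_pos","turn","gripper"]}

```bash
mkdir -p pics; ls; python3 - <<'E'
from bench import *
import cv2,numpy as np
o=get_obs();print(o)
for n in("top","side"):
    s=snapshot(n);cv2.imwrite(f"pics/{n}0.png",s["color"][:,:,::-1]);np.savez(f"{n}0.npz",**s)
    print(n,s["camera_matrix"],s["dist"],s["R"],s["t"], -np.array(s["R"]).T@s["t"])
E
```

```text
pics
{'t': 0.0, 'joint_positions': array([-0.98978696,  0.50188533, -0.42679523,  1.55143622,  0.22081168,
        1.13830554, -0.21028992]), 'dq': array([-0.0005536 , -0.000953  ,  0.00023182,  0.00060727, -0.00206163,
       -0.00041898, -0.00128335]), 'effort': array([ 2.38437860e-04, -5.69516373e+01, -5.81639081e+00, -2.80943191e+01,
        1.05241980e-02,  1.17467143e-02,  6.61587734e-06]), 'tcp_pos': array([202.94281272, 616.77833022, 230.24194288]), 'orientation': array([ 1.58201830e-01,  9.87406303e-01, -9.68530606e-04, -1.89517941e-04]), 'force': array([ 0.09175149, -0.11661123,  0.12320058]), 'ft_torque': array([-0.02886476, -0.04687221,  0.01456834]), 'grip_force': 0.0, 'gripper_width': 0.9980430065041751}
top [[464.47237687   0.         273.83755186]
 [  0.         464.47237687 211.52846713]
 [  0.           0.           1.        ]] [-0.1017568  0.         0.         0.         0.       ] [[-0.01461463 -0.99966944 -0.02115244]
 [-0.99573098  0.01647875 -0.09082001]
 [ 0.09113856  0.01973484 -0.99564266]] [-200.98025716  557.37251926 1279.14473347] [ 435.47642732 -235.34233592 1319.94041696]
side [[424.23377148   0.         278.09067104]
 [  0.         424.23377148 206.64803996]
 [  0.           0.           1.        ]] [-0.12970913  0.          0.          0.          0.        ] [[-0.98746198 -0.15753789  0.01003226]
 [-0.08584807  0.48259714 -0.87162498]
 [ 0.13247242 -0.86155778 -0.49007065]] [524.70723841 200.09970005 862.40088847] [421.06229048 729.1019252  591.78526397]
```

View pics/top0.png

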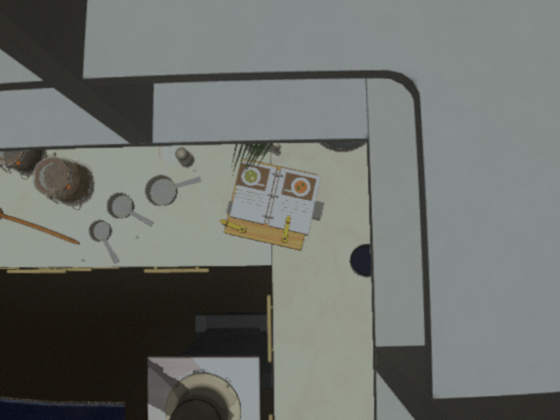

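View pics/side0.png

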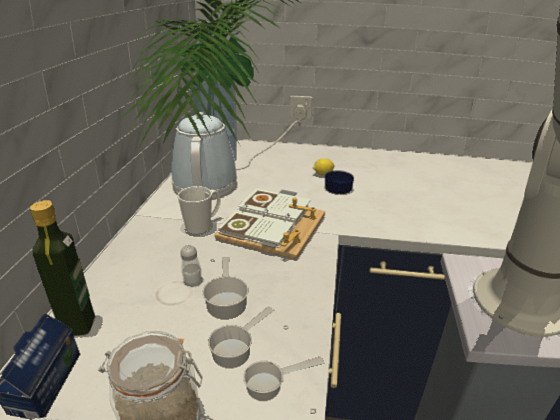

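The top view shows the stand around (272,205) with the right tab at (318,210), the ledge with both knobs at about (288,230) and (240,229), and the ramekin at (362,260). The side view shows the stand at (272,222) and the mug at (197,210), with the salt shaker at (190,265). I'll zoom in next.

```bash
python3 - <<'E'
import cv2,numpy as np
t=np.load("top0.npz")["color"][:,:,::-1][140:265,205:345]
s=np.load("side0.npz")["color"][:,:,::-1][175:265,205:335]
a=cv2.resize(t,None,fx=4,fy=4,interpolation=cv2.INTER_CUBIC);b=cv2.resize(s,None,fx=5,fy=5,interpolation=cv2.INTER_CUBIC)
cv2.imwrite("pics/tc.png",a);cv2.imwrite("pics/sc.png",b)
E
```

```text
(no output)
```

View pics/tc.png

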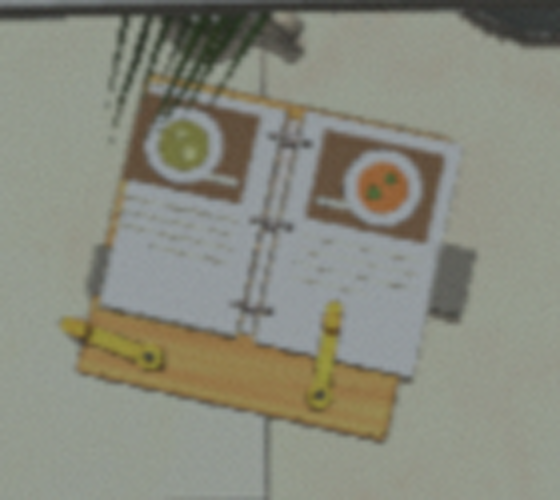

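View pics/sc.png

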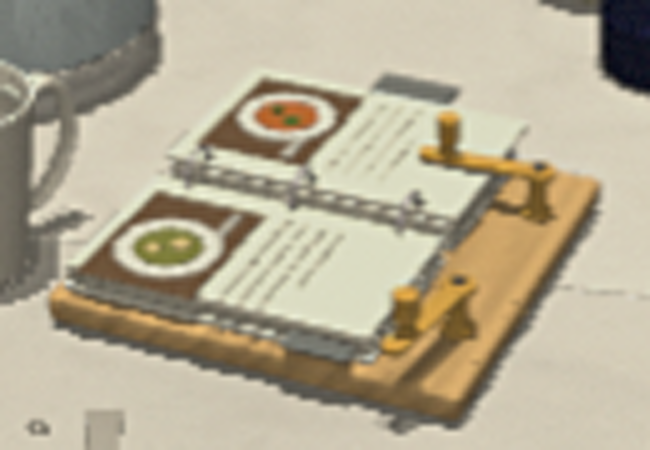

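The crops show the posts at (318,398) and (150,355), rings at (290,140), (272,225) and (252,310), and the front base corners at (78,370) and (385,440). The outer tab edge runs from (475,253) to (460,322). I'll fit the stand pose from these.

```bash
cat > h.py <<'E'
import numpy as np,cv2
def ray(s,px,z):
    u=cv2.undistortPoints(np.array([[px]],float),s["camera_matrix"],s["dist"])[0,0]
    d=s["R"].T@[u[0],u[1],1];c=-s["R"].T@s["t"]
    return c+d*(z-c[2])/d[2]
def fit(L,W):
    L=np.array(L,float);W=np.array(W,float);a=L-L.mean(0);b=W-W.mean(0)
    th=np.arctan2((a[:,0]*b[:,1]-a[:,1]*b[:,0]).sum(),(a*b).sum());R=np.array([[np.cos(th),-np.sin(th)],[np.sin(th),np.cos(th)]])
    t=W.mean(0)-R@L.mean(0);return th,t,R,W-(L@R.T+t)
E
python3 - <<'E'
from h import *
s=dict(np.load("top0.npz"))
C=[((318,398),48,(-94,-60)),((150,355),48,(-94,60)),((78,370),20,(-115,112)),((385,440),20,(-115,-112)),((475,253),40.5,(27,-144)),((460,322),40.5,(-19,-144)),((462,145),40.5,(98,-120)),((412,380),40.5,(-68,-120))]
W=[ray(s,(205+p[0]/4,140+p[1]/4),z)[:2] for p,z,_ in C]
th,t,R,e=fit([c[2] for c in C],W);print(th,t);print(e.round(1))
k=ray(s,(205+335/4,140+305/4),70)[:2];pr=R@[-94,-60]+t
d=R.T@(k-pr);print("kr",k,np.linalg.norm(d),"joint",np.arctan2(d[0],-d[1]))
k=ray(s,(205+72/4,140+327/4),70)[:2];pl=R@[-94,60]+t
d=R.T@(k-pl);print("kl",k,d,np.arctan2(d[0],d[1]))
for n,p in dict(pr=(-94,-60),pl=(-94,60),tab=(4,-144),sp=(4,0)).items():print(n,(R@p+t).round(1))
# tool axes
from scipy.spatial.transform import Rotation as Q
print(Q.from_quat([1.58201830e-01,9.87406303e-01,-9.68530606e-04,-1.89517941e-04]).as_matrix().round(3))
# bystanders
sd=dict(np.load("side0.npz"))
print("ramekin",ray(s,(362,260),42)," side",ray(sd,(339,178),42)); print("mug",ray(sd,(195,192),101)); print("mug base",ray(sd,(199,233),0));print("salt",ray(s,(183,153),90))
E
```

```text
-0.24244245777072804 [ 581.66980091 -203.08206817]
[[-1.4  0.6]
 [ 1.  -1.1]
 [ 0.7 -3.3]
 [ 2.3 -0.3]
 [ 0.   0.9]
 [-3.   1.3]
 [ 1.1  1.7]
 [-0.7  0.2]]
kr [ 536.43241834 -250.62989213] 61.57289257716143 joint 1.6192521853625605
kl [524.38715648 -72.52233776] [ 7.04857053 52.98935115] 0.13224230644271
pr [ 476.  -238.8]
pl [ 504.8 -122.3]
tab [ 551.  -343.8]
sp [ 585.6 -204. ]
[[-0.95   0.312 -0.001]
 [ 0.312  0.95  -0.002]
 [ 0.    -0.002 -1.   ]]
ramekin [ 415.13344105 -449.60560146   42.        ]  side [ 416.00236852 -444.44943724   42.        ]
mug [ 771.63636972 -171.38365463  101.        ]
mug base [ 759.15256394 -139.46559511    0.        ]
salt [711.82898926  33.55548139  90.        ]
```

```bash
cat >> h.py <<'E'
from scipy.spatial.transform import Rotation as Q
TH,T=-0.2424,np.array([581.7,-203.1])
def w(x,y,z):
    c,s=np.cos(TH),np.sin(TH);return np.array([c*x-s*y+T[0],s*x+c*y+T[1],z])
def rows(ps):
    from bench import get_obs
    o=get_obs();M=Q.from_quat(o["orientation"]).as_matrix()
    print("t",o["t"],"tcp",o["tcp_pos"].round(1),"yaw off",np.round(np.arctan2(M[1,0],M[0,0])-TH-np.pi/2,3),"F",o["force"].round(2))
    for p in ps:print([*map(float,((M.T@(np.array(p)-o["tcp_pos"]))/10).round(1))])
def kr(q,z=54,off=18):return w(-94+50*np.sin(q)+off*np.cos(q),-60-50*np.cos(q)+off*np.sin(q),z)
def kl(q,z=54,off=18):return w(-94+50*np.sin(q)-off*np.cos(q),60+50*np.cos(q)+off*np.sin(q),z)
E
python3 -c "
from h import *
p=kr(1.6,130,28);print(p);rows([(400,250,250),p])"
```

```text
[ 530.83848884 -221.99594294  130.        ]
t 0.1 tcp [202.9 616.9 230.4] yaw off 1.495 F [ 0.01 -0.98 -0.39]
[-30.2, -28.7, -1.9]
[-57.4, -69.4, 10.2]
```

Request:
{"api": "apply_moves", "payload": {
  "delta_pos": [
    [-30.2, -28.7, -2],
    [-30.2, -28.7, -2],
    [-30.2, -28.7, -2],
    [-30.2, -28.7, -2],
    [-30.2, -28.7, -2],
    [-30.2, -28.7, -2],
    [-30.2, -28.7, -2],
    [-57.4, -69.4, 0],
    [-57.4, -69.4, 0],
    [-57.4, -69.4, 0],
    [-57.4, -69.4, 0],
    [-57.4, -69.4, 0],
    [-57.4, -69.4, 0],
    [-57.4, -69.4, 0],
    [-57.4, -69.4, 0],
    [-57.4, -69.4, 0],
    [-57.4, -69.4, 5],
    [-57.4, -69.4, 10],
    [-57.4, -69.4, 10],
    [-57.4, -69.4, 10]
  ],
  "turn": [0.15, 0.3, 0.45, 0.6, 0.75, 0.9, 1.05, 1.2, 1.35, 1.495, 1.495, 1.495, 1.495, 1.495, 1.495, 1.495, 1.495, 1.495, 1.495, 1.495],
  "gripper": [0, 0, 0, 0, 0, 0, 0, 0, 0, 0, 0, 0, 0, 0, 0, 0, 0, 0, 0, 0]
}}

```text
t: 2.6
tcp_pos: [532.4, -220.8, 132.7]
orientation: [0.787, 0.617, 0.0, 0.0]
force: [0.5, 0.1, 0.9]
gripper_width: -0.0
grip_force: 0.0
```

```bash
python3 - <<'E'
from h import *
from bench import snapshot
rows([kr(1.6,54,28)]+[kr(q) for q in (1.6,1.3,1.0,.7,.4,.2)])
a=snapshot("side")["color"][:,:,::-1][110:290,190:350]
cv2.imwrite("pics/s1.png",cv2.resize(a,None,fx=3,fy=3,interpolation=cv2.INTER_CUBIC))
E
```

```text
t 2.6 tcp [ 532.4 -220.8  132.7] yaw off 0.001 F [0.5  0.08 0.88]
[-0.2, -0.1, 7.9]
[-1.2, -0.1, 7.9]
[-2.7, 0.2, 7.9]
[-4.3, 0.1, 7.9]
[-5.8, -0.5, 7.9]
[-7.0, -1.5, 7.9]
[-7.6, -2.3, 7.9]
```

View pics/s1.png

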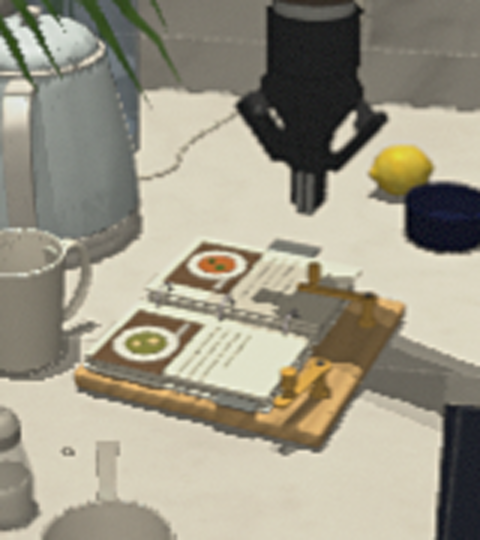

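The gripper, shut, hovers at (305,205) in the crop, clear of the right knob at (315,270). I'll descend beside the knob and swing it aside.

Request:
{"api": "apply_moves", "payload": {
  "delta_pos": [
    [-0.2, -0.1, 4],
    [-0.2, -0.1, 7.8],
    [-0.2, -0.1, 7.8],
    [-0.7, -0.1, 7.8],
    [-1.2, 0, 7.8],
    [-1.7, 0, 7.8],
    [-2.2, 0.1, 7.8],
    [-2.7, 0.2, 7.8],
    [-3.2, 0.2, 7.8],
    [-3.8, 0.1, 7.8],
    [-4.3, 0.1, 7.8],
    [-4.8, -0.1, 7.8],
    [-5.3, -0.3, 7.8],
    [-5.8, -0.5, 7.8],
    [-6.2, -0.8, 7.8],
    [-6.6, -1.1, 7.8],
    [-7, -1.5, 7.8],
    [-7.3, -1.9, 7.8],
    [-7.6, -2.3, 7.8],
    [-7.6, -2.3, 7.8]
  ],
  "turn": [0, 0, 0, 0, 0, 0, 0, 0, 0, 0, 0, 0, 0, 0, 0, 0, 0, 0, 0, 0],
  "gripper": [0, 0, 0, 0, 0, 0, 0, 0, 0, 0, 0, 0, 0, 0, 0, 0, 0, 0, 0, 0]
}}

```text
t: 5.15
tcp_pos: [490.4, -289.9, 53.4]
orientation: [0.788, 0.616, -0.0, 0.0]
force: [0.2, 0.7, 0.1]
gripper_width: 0.0
grip_force: 0.0
```

```bash
python3 - <<'E'
from h import *
rows([kr(.2,54,30),kr(.2,130,30),w(4,-175,130),w(4,-175,22),w(4,-155,22)])
E
```

```text
t 5.15 tcp [ 490.4 -289.9   53.4] yaw off -0.0 F [0.24 0.75 0.14]
[0.3, 1.3, -0.1]
[0.3, 1.3, -7.7]
[-6.9, 7.2, -7.7]
[-6.9, 7.2, 3.1]
[-4.9, 7.2, 3.1]
```

Request:
{"api": "apply_moves", "payload": {
  "delta_pos": [
    [0.1, 0.6, 0],
    [0.3, 1.3, 0],
    [0.3, 1.3, -4],
    [0.3, 1.3, -7.7],
    [-3, 4, -7.7],
    [-6.9, 7.2, -7.7],
    [-6.9, 7.2, -7.7],
    [-6.9, 7.2, -7.7]
  ],
  "turn": [0, 0, 0, 0, 0, 0, 0, 0],
  "gripper": [0, 0, 0, 0, 0, 0, 0, 0]
}}

```text
t: 6.15
tcp_pos: [544.3, -372.9, 129.6]
orientation: [0.787, 0.617, -0.0, -0.001]
force: [-0.6, -0.5, -0.2]
gripper_width: -0.0
grip_force: 0.0
```

```bash
python3 - <<'E'
from h import *
from bench import snapshot
a=snapshot("side");np.savez("side1.npz",**a);b=snapshot("top");np.savez("top1.npz",**b)
a=cv2.resize(a["color"][:,:,::-1][130:270,200:340],(420,420),interpolation=cv2.INTER_CUBIC)
b=cv2.resize(b["color"][:,:,::-1][145:265,215:335],(380,420)[::-1] if 0 else (420,420),interpolation=cv2.INTER_CUBIC)
cv2.imwrite("pics/s2.png",cv2.resize(np.hstack([a,b]),(800,400)))
E
```

```text
(no output)
```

View pics/s2.png

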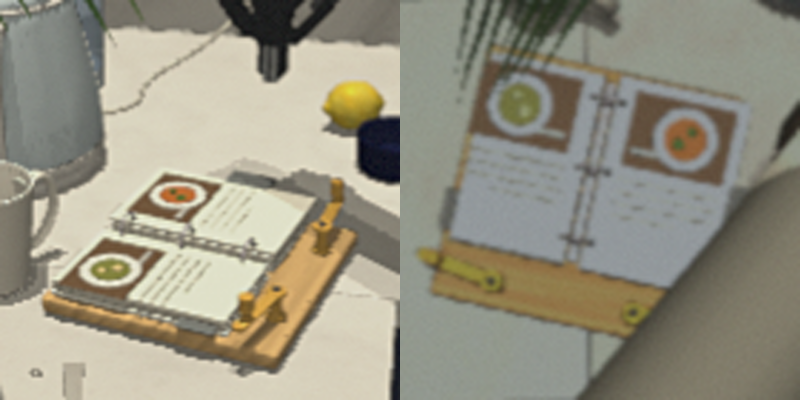

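The right holder now points outwards along the ledge, with its knob at (336,185) and post at (322,232) in the left crop. I'll check its angle and plan the tab push.

```bash
python3 - <<'E'
from h import *
s=dict(np.load("side1.npz"));f=.35
c,sn=np.cos(TH),np.sin(TH)
def st(p):d=p[:2]-T;return np.array([c*d[0]+sn*d[1],-sn*d[0]+c*d[1]]).round(1)
for n,p,z in(("knob top",(336,181),70),("post top",(322,224),50)):print(n,st(ray(s,(200+p[0]*f,130+p[1]*f),z)))
a=dict(np.load("top1.npz"));f=.3
for n,p,z,l in(("ring1",(608,98),53.5,0),("ring2",(595,171),53.5,0),("ring3",(576,242),53.5,0),("postR",(632,312),50,0),("postL",(490,281),50,0)):print(n,st(ray(a,(215+(p[0]-400)*f,145+p[1]*f),z)))
rows([w(4,-175,22),w(4,-160,22),w(4,-155,22)])
E
```

```text
knob top [-90.7 -99.7]
post top [-94.6 -51. ]
ring1 [74.7 -0.6]
ring2 [13.  -3.8]
ring3 [-47.6  -1.9]
postR [-93.1 -59.5]
postL [-94.6  60. ]
t 6.25 tcp [ 544.4 -371.9  129.8] yaw off 0.002 F [-0.23 -0.14 -0.42]
[-0.2, -0.0, 10.8]
[1.3, -0.0, 10.8]
[1.8, -0.0, 10.8]
```

Request:
{"api": "apply_moves", "payload": {
  "delta_pos": [
    [-0.2, 0, 5],
    [-0.2, 0, 10.8],
    [-0.2, 0, 10.8],
    [0.6, 0, 10.8],
    [1.2, 0, 10.8],
    [1.5, 0, 10.8],
    [1.7, 0, 10.8],
    [1.8, 0, 10.8],
    [1.9, 0, 10.8],
    [1.9, 0, 10.8]
  ],
  "turn": [0, 0, 0, 0, 0, 0, 0, 0, 0, 0],
  "gripper": [0, 0, 0, 0, 0, 0, 0, 0, 0, 0]
}}

```text
t: 7.5
tcp_pos: [548.8, -355.2, 22.1]
orientation: [0.787, 0.617, -0.0, -0.0]
force: [0.7, -0.1, -0.1]
gripper_width: -0.001
grip_force: 0.0
```

Request:
{"api": "apply_moves", "payload": {
  "delta_pos": [
    [0.1, 0, 0],
    [0.2, 0, 0],
    [0.2, 0, 0]
  ],
  "turn": [0, 0, 0],
  "gripper": [0, 0, 0]
}}

```text
t: 7.88
tcp_pos: [549.4, -353.1, 22.2]
orientation: [0.787, 0.617, 0.0, -0.0]
force: [1.1, 0.4, -0.1]
gripper_width: 0.002
grip_force: 0.0
```

Request:
{"api": "apply_moves", "payload": {
  "delta_pos": [
    [0.1, 0, 0],
    [0.2, 0, 0],
    [0.2, 0, 0]
  ],
  "turn": [0, 0, 0],
  "gripper": [0, 0, 0]
}}

```text
t: 8.25
tcp_pos: [549.6, -352.1, 22.3]
orientation: [0.787, 0.616, -0.0, 0.0]
force: [-1.2, -2.4, -1.2]
gripper_width: 0.001
grip_force: 1.1
```

Request:
{"api": "apply_moves", "payload": {
  "delta_pos": [
    [0.1, 0, 0],
    [0.15, 0, 0],
    [0.16, 0, -0.36],
    [0.17, 0, -0.7],
    [0.2, 0, -1.05],
    [0.22, 0, -1.4],
    [0.26, 0, -1.75],
    [0.28, 0, -2.0],
    [0.28, 0, -2.0]
  ],
  "turn": [0, 0, 0, 0, 0, 0, 0, 0, 0],
  "gripper": [0, 0, 0, 0, 0, 0, 0, 0, 0]
}}

```text
t: 9.38
tcp_pos: [549.9, -350.7, 42.9]
orientation: [0.788, 0.616, -0.001, 0.001]
force: [-1.3, -4.9, 0.9]
gripper_width: 0.002
grip_force: 2.6
```

```bash
python3 - <<'E'
from h import *
from bench import snapshot,get_obs
o=get_obs();print(o["force"],o["tcp_pos"])
a=snapshot("side");np.savez("side2.npz",**a)
cv2.imwrite("pics/s3.png",cv2.resize(a["color"][:,:,::-1][130:270,200:340],(560,560),interpolation=cv2.INTER_CUBIC))
E
```

```text
[-1.30669896 -4.93503792  0.87841276] [ 549.92965301 -350.6735764    42.88723821]
```

View pics/s3.png

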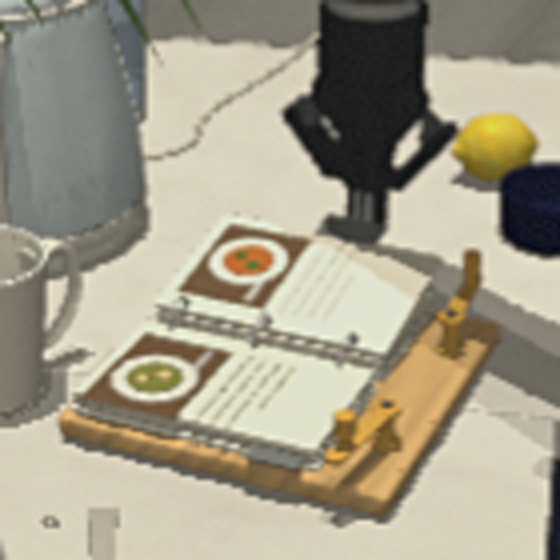

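The page is lifting: there is a gap under its right near edge at (430,300), and the tab rests against the fingers at (355,230). I'll continue along the arc.

Request:
{"api": "apply_moves", "payload": {
  "delta_pos": [
    [0.07, 0, -0.4],
    [0.14, 0, -0.8],
    [0.22, 0, -1.15],
    [0.3, 0, -1.5],
    [0.4, 0, -1.85],
    [0.5, 0, -2.2],
    [0.61, 0, -2.55],
    [0.73, 0, -2.9],
    [0.86, 0, -3.2],
    [0.99, 0, -3.55],
    [0.99, 0, -3.55]
  ],
  "turn": [0, 0, 0, 0, 0, 0, 0, 0, 0, 0, 0],
  "gripper": [0, 0, 0, 0, 0, 0, 0, 0, 0, 0, 0]
}}

```text
t: 10.8
tcp_pos: [552.3, -341.3, 78.7]
orientation: [0.788, 0.616, -0.001, 0.001]
force: [-1.6, -4.9, 1.8]
gripper_width: 0.001
grip_force: 2.8
```

Request:
{"api": "apply_moves", "payload": {
  "delta_pos": [
    [0.3, 0, -0.65],
    [0.6, 0, -1.3],
    [1.0, 0, -1.9],
    [1.35, 0, -2.5],
    [1.8, 0, -3.1],
    [2.2, 0, -3.65],
    [2.7, 0, -4.2],
    [3.2, 0, -4.7],
    [3.75, 0, -5.2],
    [4.3, 0, -5.65],
    [4.3, 0, -5.65]
  ],
  "turn": [0, 0, 0, 0, 0, 0, 0, 0, 0, 0, 0],
  "gripper": [0, 0, 0, 0, 0, 0, 0, 0, 0, 0, 0]
}}

```text
t: 12.18
tcp_pos: [563.8, -295.7, 134.4]
orientation: [0.787, 0.617, 0.0, -0.0]
force: [0.5, -1.1, 0.2]
gripper_width: -0.001
grip_force: 0.1
```

Request:
{"api": "apply_moves", "payload": {
  "delta_pos": [
    [0.6, 0, -0.4],
    [1.2, 0, -0.8],
    [1.8, 0, -1.1],
    [2.4, 0, -1.4],
    [3.1, 0, -1.7],
    [3.8, 0, -2],
    [4.5, 0, -2],
    [5.2, 0, -2],
    [5.9, 0, -2],
    [6.6, 0, -2],
    [7.3, 0, -2],
    [8, 0, -2],
    [8.7, 0, -2],
    [9.4, 0, -2],
    [10.1, 0, -2],
    [10.8, 0, -2],
    [11.5, 0, -2],
    [11.5, 0, -2]
  ],
  "turn": [0, 0, 0, 0, 0, 0, 0, 0, 0, 0, 0, 0, 0, 0, 0, 0, 0, 0],
  "gripper": [0, 0, 0, 0, 0, 0, 0, 0, 0, 0, 0, 0, 0, 0, 0, 0, 0, 0]
}}

```text
t: 14.42
tcp_pos: [591.0, -184.6, 154.2]
orientation: [0.787, 0.617, 0.0, -0.0]
force: [-0.7, 0.1, 0.1]
gripper_width: -0.001
grip_force: 0.0
```

```bash
python3 - <<'E'
from h import *
from bench import snapshot,get_obs
a=snapshot("side");np.savez("side3.npz",**a)
cv2.imwrite("pics/s4.png",cv2.resize(a["color"][:,:,::-1][130:270,200:340],(560,560),interpolation=cv2.INTER_CUBIC))
rows([kl(.1,160,30),kl(.1,54,30)]+[kl(q) for q in(.1,.4,.7,1,1.3)])
E
```

```text
t 14.475 tcp [ 590.9 -185.2  154.3] yaw off 0.001 F [-0.22 -0.05  0.74]
[9.3, -12.3, -0.6]
[9.3, -12.3, 10.0]
[9.2, -11.1, 10.0]
[9.4, -9.6, 10.0]
[9.0, -8.0, 10.0]
[8.3, -6.6, 10.0]
[7.1, -5.5, 10.0]
```

View pics/s4.png

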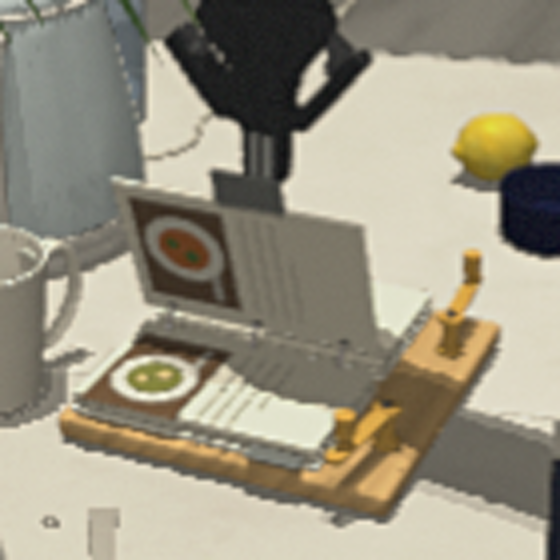

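The page is just past upright (tab at (248,190)) and sinking left. I'll back off towards the reader, wait, then come down behind the left knob.

Request:
{"api": "apply_moves", "payload": {
  "delta_pos": [
    [-0.5, -3, 0],
    [-0.5, -6, 0],
    [-0.5, -9, 0],
    [-0.5, -12.3, 0],
    [-0.5, -12.3, 0],
    [-0.5, -12.3, 0],
    [-0.5, -12.3, 0],
    [-0.5, -12.3, 0],
    [-0.5, -12.3, 0],
    [-0.5, -12.3, 0],
    [-0.5, -12.3, 0],
    [-0.5, -12.3, 0],
    [-0.5, -12.3, 0],
    [-0.5, -12.3, 0],
    [4, -12.3, 0],
    [9.3, -12.5, 0],
    [9.3, -12.5, 4],
    [9.3, -12.5, 4]
  ],
  "turn": [0, 0, 0, 0, 0, 0, 0, 0, 0, 0, 0, 0, 0, 0, 0, 0, 0, 0],
  "gripper": [0, 0, 0, 0, 0, 0, 0, 0, 0, 0, 0, 0, 0, 0, 0, 0, 0, 0]
}}

```text
t: 16.73
tcp_pos: [489.2, -64.6, 112.2]
orientation: [0.787, 0.617, -0.002, -0.002]
force: [-0.1, -0.5, -0.2]
gripper_width: 0.004
grip_force: 0.0
```

```bash
python3 - <<'E'
from h import *
from bench import snapshot,get_obs
a=snapshot("side");b=snapshot("top");np.savez("side4.npz",**a);np.savez("top4.npz",**b)
a=cv2.resize(a["color"][:,:,::-1][130:270,200:340],(420,420),interpolation=cv2.INTER_CUBIC)
b=cv2.resize(b["color"][:,:,::-1][145:265,215:335],(420,420),interpolation=cv2.INTER_CUBIC)
cv2.imwrite("pics/s5.png",cv2.resize(np.hstack([a,b]),(800,400)))
rows([kl(.1,54,30)]+[kl(q) for q in(.1,.4,.7,1,1.3)])
E
```

```text
t 16.825 tcp [491.4 -66.2 114.6] yaw off -0.001 F [0.54 0.16 0.68]
[0.2, 0.2, 6.1]
[0.0, 1.4, 6.1]
[0.2, 2.9, 6.1]
[-0.1, 4.5, 6.1]
[-0.9, 5.9, 6.1]
[-2.0, 7.0, 6.1]
```

View pics/s5.png

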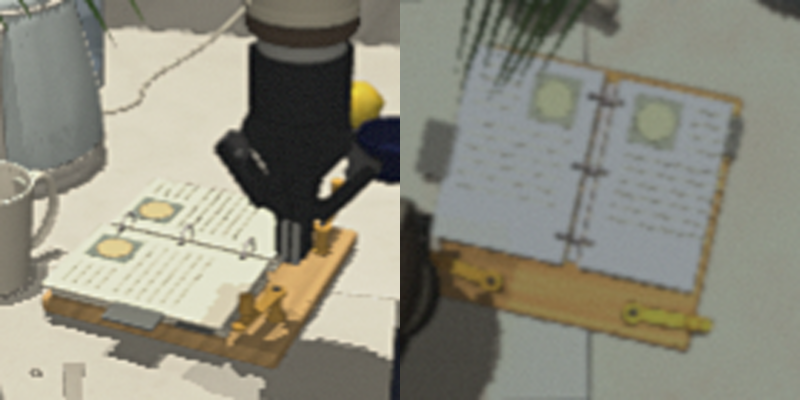

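The page lies flat on the left (tab at (435,150)), the right holder is parked at (690,322), and the stand hasn't moved (posts at the same pixels). Now the left knob.

Request:
{"api": "apply_moves", "payload": {
  "delta_pos": [
    [0.2, 0.1, 3],
    [0.2, 0.1, 6],
    [0.2, 0.1, 6],
    [0.1, 0.6, 6],
    [0, 1, 6],
    [0, 1.4, 6],
    [0.1, 1.9, 6],
    [0.2, 2.4, 6],
    [0.2, 2.9, 6],
    [0.1, 3.4, 6],
    [0, 4, 6],
    [-0.1, 4.5, 6],
    [-0.3, 5, 6],
    [-0.6, 5.5, 6],
    [-0.9, 5.9, 6],
    [-1.2, 6.3, 6],
    [-1.6, 6.7, 6],
    [-2, 7, 6],
    [-2.2, 7.1, 6],
    [-2.2, 7.1, 6]
  ],
  "turn": [0, 0, 0, 0, 0, 0, 0, 0, 0, 0, 0, 0, 0, 0, 0, 0, 0, 0, 0, 0],
  "gripper": [0, 0, 0, 0, 0, 0, 0, 0, 0, 0, 0, 0, 0, 0, 0, 0, 0, 0, 0, 0]
}}

```text
t: 19.32
tcp_pos: [555.5, -104.0, 54.4]
orientation: [0.787, 0.616, 0.0, 0.0]
force: [0.0, -0.7, 0.5]
gripper_width: 0.002
grip_force: 0.0
```

Request:
{"api": "apply_moves", "payload": {
  "delta_pos": [
    [0.5, 0, 0],
    [1.2, 0, 0],
    [1.2, 0, -5],
    [1.2, 0, -11],
    [1.2, -4, -15],
    [1.2, -8, -16],
    [1.2, -8, -16],
    [1.2, -8, -16]
  ],
  "turn": [0, 0, 0, 0, 0, 0, 0, 0],
  "gripper": [0, 0, 0, 0, 0, 0, 0, 0]
}}

```text
t: 20.32
tcp_pos: [481.2, -72.4, 214.5]
orientation: [0.787, 0.617, 0.001, 0.0]
force: [-0.4, -0.6, 0.2]
gripper_width: -0.002
grip_force: 0.0
```

```bash
python3 - <<'E'
from h import *
from bench import snapshot,get_obs
a=snapshot("side");b=snapshot("top")
a=cv2.resize(a["color"][:,:,::-1][130:270,200:340],(420,420),interpolation=cv2.INTER_CUBIC)
b=cv2.resize(b["color"][:,:,::-1][145:265,215:335],(420,420),interpolation=cv2.INTER_CUBIC)
cv2.imwrite("pics/s6.png",cv2.resize(np.hstack([a,b]),(800,400)))
rows([])
E
```

```text
t 20.425 tcp [481.3 -72.8 213.9] yaw off 0.001 F [ 0.23  0.91 -0.01]
```

View pics/s6.png

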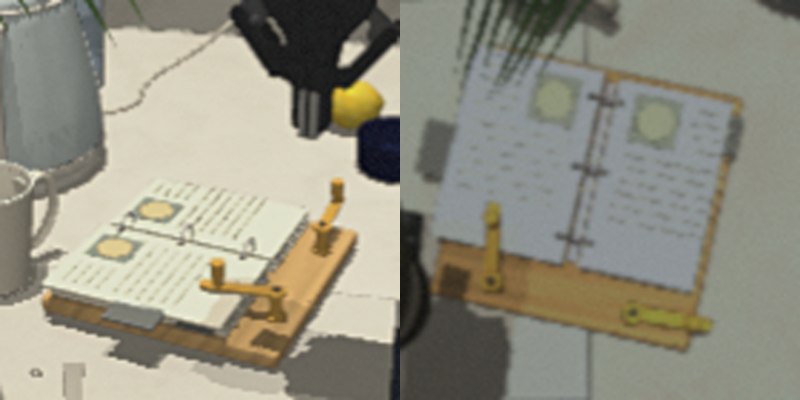

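The left holder now lies well across the turned page (post at (490,280), knob at (492,210)). Everything else is in place and the arm is clear.

```bash
python3 -c "
from bench import *
print(job_done())"
```

```text
the job is handed in; nothing more can be done
None
```

I handed the job in at about 20 s: the last pictures show the page flat on the left, the left holder across it, the right holder parked, and the stand unmoved; the hand-in call gave no verdict.

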